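# Hold a spring clip gaping over the menu card on its swing arm

## Robot

A 7-joint arm with a two-finger parallel gripper is mounted at the origin on a cart in front of the work surface, level with it; the furniture and walls round the work are solid. World frame = base frame: x ahead of the robot, y to its left, z up, the work surface at z = 0. Lengths are in m, angles in rad, forces in N, time in s.
With the tool pointing down it reaches from about 0.4 to 0.85 m from the base axis. Payload 4.5 kg.
Tool frame: the origin (TCP) lies on the mounting face of the last link; the fingertips stand 166 mm ahead of it and the grasp point (between the pads) lies 147 mm ahead of it; z points along the fingers, y is the line along which they close (so a half turn about z gives the same grasp; the last joint's range is limited). The gripper opens to 88 mm and grips with 3 to 60 N. Pads are 18 mm wide; open, the fingers measure 123 mm over their backs; the gripper's body (75 mm by 187 mm) begins 45 mm behind the grasp point.
Start: joints at [1.149, 0.689, -0.195, 1.565, 0.157, 0.902, -0.215], TCP at [0.275, -0.561, 0.405] pointing down, gripper open.
Joint ranges: [-3.01, 3.01], [-0.46, 2.08], [-1.47, 1.51], [0.13, 2.56], [-1, 4.14], [0.04, 2.09], [-2.66, 2.66]. Speed limits (rad/s): [2.57, 2.57, 3.14, 3.14, 3.14, 3.14, 3.14].

## Interface

Orientations are given as a unit quaternion [x, y, z, w].
In Python, from plant import r, snapshot gives the robot as it stands. The module is installed in compiled form; this text tells all that it offers.
- The arm moves only by the tool move_arm, never from a script. Its argument "rows" is a list of rows, each a list of 5 numbers: the shift along the tool's x, y, z in m, then the turn about the tool's z in rad, then the finger opening in m, from 0 to 0.0881. In form: [[dx, dy, dz, spin, claw], ...]. A call has 1 to 10 rows; each row shifts and turns the commanded pose from where the row before left it, along the tool's axes as they then stand; what a row does not reach is not made up. A row lasts 1/12 s, in which the tool goes at most 41.7 mm and 7.16 degrees, less where a joint would pass 70% of its speed; a pose out of reach is approached as far as the arm can. A call with a gripper value outside its range is refused whole. The fingers move at their own pace and stop on an object; "newtons" is the grip in N (left out, the last holds). Time passes only in rows, so rows that do not move let the fingers close. It gives the time, the measured TCP pose, the force, the opening and the grip force at its end, in the units of the state.
- r.get_state(): the state, without advancing time (a new reading comes with each control period).
- snapshot(name): name is "scene" or "top" or "wrist"; returns a dict with "color" (384x512x3 uint8, red, green, blue), "depth" (384x512 float32, m along the optical axis (not along the pixel's ray), 0 where there is no reading), "mtx" (3x3 intrinsics, pixels), "eye" and "orientation" of the camera in the world. Camera axes: x right, y up, looking along -z (the intrinsics and any distortion apply to the point x, -y, -z); pixel columns grow to the right and rows downward; lengths in m; the calibration is good to about 2 mm. A picture is of the moment at which its call begins.
- r.finish_job(): hands the job in; it is judged then, once.
The state is a dict: "clock": time; "q": joint angles; "qd": joint speeds; "joint_torque": joint torques, N m; "tool_pos": TCP position; "eef_rot": TCP orientation; "contact_force": force on the tool from outside, world axes, zero at the start; "moment": the same for the moment, N m; "opening": opening from 0.0 (shut) to 1.0 (fully open); "finger_force": force on a finger pad.
Only numpy, scipy, OpenCV 4.12 (cv2) and the standard library are available. Lean on these libraries where they do the work, as an engineer would, in place of code of your own. Each camera call takes 0.05 s, during which the arm holds its last target. There are 200 camera calls.

## Task

Swing the stiff arm of the little card stand (the one with the orange peg) round until it lies straight above the yellow strip on its foot and stays there. Then squeeze the blue spring clip wide open by its handles, carry it to the card and hold it gaping astride the middle of the card's top edge, a jaw well down on either side and square to the card, with the clip not touching the card, ready for a slip to be tucked in. Finish like that, still holding the clip open; leave the steel tumbler and the small blue cup where they stand.

Things in the scene. Friction and masses are not known exactly. Their poses are not given: they have to be found in the camera images.
- stand: Card stand, screwed to the worktop: dark steel foot disc 96 mm across, 12 mm high. Origin at the centre of its underside, on the upright axis of the swing arm. A flat tongue (30 mm wide, 8 mm high, reaching 180 mm from the axis) points along the stand's own -y axis and bears the yellow strip.
- card_arm (a joint): Angle of the stiff swing arm about the stand's upright axis, rad, counter-clockwise from above; 0 = straight above the yellow strip (target, within 0.12), range -0.5 to 1.4, starts 0.6 to 1.1. Stays where left; 3 to 4 N sideways at the peg moves it slowly. A bar 16 mm wide, 29 to 39 mm above the worktop, 172 mm long, carrying card and peg.
- peg_top (a point): Centre of the top of the orange upright peg at the outer end of the swing arm: 14 mm diameter, standing free from 39 mm to 112 mm above the worktop, 165 mm from the arm's axis; the near end of the card is 23 mm inward of the peg's side. Axes as for card_top.
- card_top (a point): Middle of the top edge of the rigid white card with a green band, upright on the swing arm; 128 mm above the worktop, 90 mm from the arm's axis. Card 90 mm long along the arm, 4 mm thick, free from 49 to 128 mm above the worktop. Frame turns with the arm: x across the card's thickness, y along the card from the peg to the arm's axis, z up.
- clip: Blue spring clip (60 g), loose, standing on its shut jaws, handles up. Origin (the mouth): midway between the jaw feet at their underside; z up to the handles, x the line along which handles are squeezed and jaws part, y along the pivot. The 12 mm pivot barrel lies 40 mm above the origin, so a card edge enters up to 33 mm. Jaw feet 40 mm wide (y), over both 24 mm shut, 48 mm open.
- clip_handles (a point): Point between the two handle plates, 70 mm above the clip's origin; same axes. Plates 34 mm wide (y), from 46 mm to 82 mm above the origin, flared to 56 mm over their tops when shut; fully squeezed they are parallel, 28 mm over their outer faces. Squeeze here, fingertips at least 48 mm above the clip's origin, as the jaws swing outward below the pivot.
- clip_a (a joint): Opening of the jaw on the clip's +x side, rad: 0 shut, 0.32 fully open (stop); each jaw foot moves out about 12 mm. The spring shuts it: about 3 N on the handle ends starts it and 7 N holds it fully open; 12 to 20 N of grip is good. Gaping counts from 0.2.
- clip_b (a joint): The same for the jaw on the clip's -x side.
- steel_tumbler: Bystander: steel tumbler, 82 mm diameter, 110 mm high, loose; origin at the centre of its underside.
- mug_2: Bystander: small blue cup, 58 mm across (86 with its handle), 49 mm high, loose; origin at the centre of its underside.

How it is judged:
On the way, in this order (a step that is already met when the one before it is completed fails the run):
1. the card arm lies above the yellow strip (within 0.12 rad) and is still (value of joint card_arm between -0.12 and 0.12 rad and velocity of joint card_arm between -0.05 and 0.05 rad/s), for 0.3 s.
2. the clip is held squeezed open in the air (both jaws past 0.2 rad, at least 30 mm off the worktop) (value of joint each of clip_a, clip_b above 0.2 rad and height (world z) of clip above 0.03 m), for 0.2 s.
At the end, for the whole second after the job is handed in: Arm within 0.12 rad of the strip; clip gripped (over 4 N), jaws open past 0.2 rad, mouth 10 to 31 mm below the card edge, within 25 mm of its middle and 9 mm across, square and upright within 0.25 rad, still, not touching the card (under 0.3 N); tumbler and cup within 30 mm of their places (all of step 1 and value of joint each of clip_a, clip_b above 0.2 rad and x of clip in the frame of card_top between -0.009 and 0.009 m and y of clip in the frame of card_top between -0.025 and 0.025 m and z of clip in the frame of card_top between -0.031 and -0.01 m and angle between the y axis of clip and the y axis of card_top, either way round below 0.25 rad and angle between clip's own z axis and vertical below 0.25 rad and contact force between the fingers and clip above 4 N and contact force between clip and stand below 0.3 N and linear speed of clip below 0.02 m/s and distance of each of steel_tumbler, mug_2 from where it was at the start of the episode below 0.03 m); the arm keeps its last pose, push and grip.
It fails at once if the steel tumbler or the small blue cup is shoved (over 30 mm)  (distance of any of steel_tumbler, mug_2 from where it was at the start of the episode above 0.03 m).
It also fails if it takes over 58 s, if anything falls off the work surface, if the arm or the gripper's body presses on something with over 40 N, if the wrist force passes 120 N, or if a joint passes its speed limit or range.

## Working session

There is one attempt and no reset: what is moved stays moved. The work goes in short steps, Python scripts to look and compute and a tool call to move; the robot and the scene stay as the last step left them, time stands still between calls to the robot, and variables do not carry over. Pictures are saved under pics/ and viewed, at most 10 in all, crops included, and the job is handed in when it is done.

Besides the shell and the picture viewer there is one more tool, called after "Request:" as name(argument=value, ...), one argument or row to a line, values as JSON. move_arm: Moves the arm, as the interface text tells. Its arguments: {"type":"object","properties":{"rows":{"type":"array"},"newtons":{"type":"number"}},"required":["rows"]}

```bash
mkdir -p pics; cat > h.py <<'E'
import numpy as np, cv2
from plant import r, snapshot
from scipy.spatial.transform import Rotation as R
def cam(s):
    o=np.array(s["orientation"]); M=o if o.shape==(3,3) else R.from_quat(o).as_matrix()
    return np.array(s["eye"]),M,np.array(s["mtx"])
def cloud(s):
    e,M,K=cam(s); d=s["depth"]; v,u=np.mgrid[:d.shape[0],:d.shape[1]]
    p=np.stack([(u-K[0,2])/K[0,0]*d,-(v-K[1,2])/K[1,1]*d,-d],-1)
    return p@M.T+e
def plane(s,u,v,z):
    e,M,K=cam(s); d=M@np.array([(u-K[0,2])/K[0,0],-(v-K[1,2])/K[1,1],-1]); return e+d*(z-e[2])/d[2]
def save(s,n): cv2.imwrite(f"pics/{n}.png",s["color"][...,::-1])
def st():
    t=r.get_state(); print(t["clock"],np.round(t["tool_pos"],4),np.round(R.from_quat(t["eef_rot"]).as_matrix(),3).tolist(),np.round(t["contact_force"],2),t["opening"],t["finger_force"],np.round(t["q"],2)); return t
E
python3 - <<'E'
from h import *
st()
im=[]
for n in("scene","top"):
    s=snapshot(n); print(n,s["eye"],s["orientation"],s["mtx"]); im.append(s["color"]); np.save(n+".npy",s,allow_pickle=True)
cv2.imwrite("pics/a.png",cv2.resize(im[0],(800,600))[...,::-1]);cv2.imwrite("pics/b.png",cv2.resize(im[1],(800,600))[...,::-1])
E
```

```text
0.0 [ 0.275  -0.5609  0.4039] [[0.898, 0.44, -0.001], [0.44, -0.898, 0.002], [-0.0, -0.002, -1.0]] [-0.09 -0.61 -0.79] 0.9996604043608369 0.0 [ 1.15  0.69 -0.19  1.57  0.16  0.9  -0.22]
scene [-0.13752756 -0.7807203   0.52942948] [ 0.4869088  -0.22901899 -0.35977215  0.76225594] [[360.02991068   0.         260.53305344]
 [  0.         360.02991068 190.95130181]
 [  0.           0.           1.        ]]
top [-0.03663205 -0.00879114  1.22493932] [-0.15318996  0.19700711  0.76671688 -0.59149494] [[406.33891212   0.         249.35024969]
 [  0.         406.33891212 190.97846207]
 [  0.           0.           1.        ]]
```

View pics/a.png

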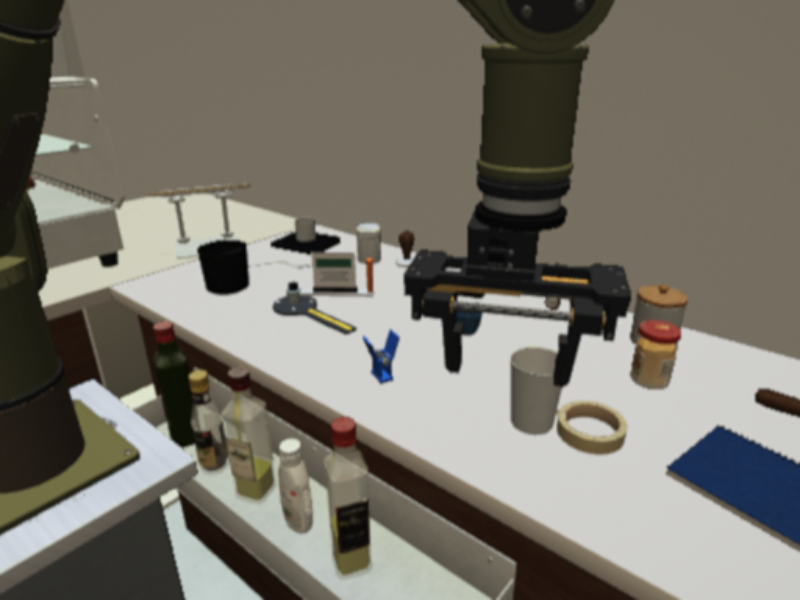

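View pics/b.png

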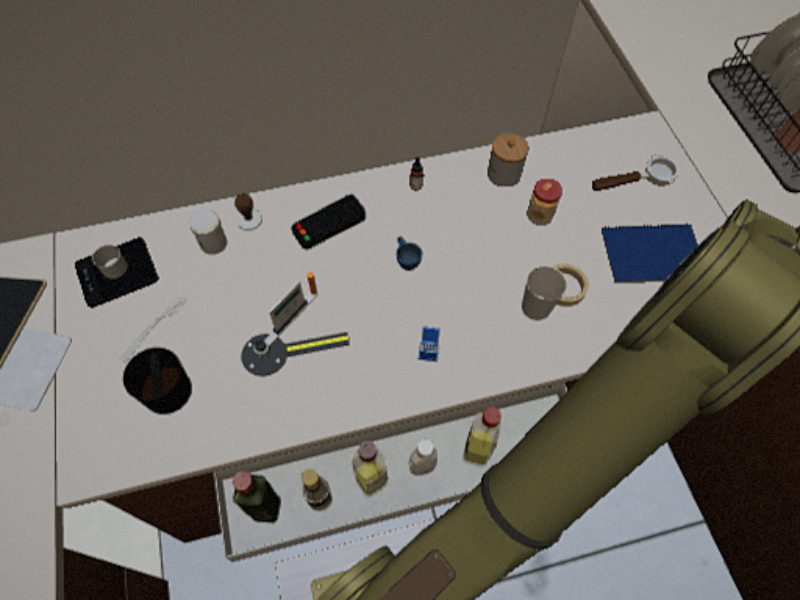

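The scene view shows the stand at (295,305), the clip at (382,355), the peg at (370,275) and the tumbler at (535,390). In the top view (800x600) the disc is at (264,355), the strip end at (348,340), the peg at (312,280), the clip at (430,343), the cup at (408,255) and the tumbler at (543,290).

```bash
cat > m.py <<'E'
from h import *
s=np.load("top.npy",allow_pickle=True).item(); P=cloud(s)
hsv=cv2.cvtColor(s["color"],cv2.COLOR_RGB2HSV)
def mask(lo,hi,box):
    m=cv2.inRange(hsv,lo,hi); k=np.zeros_like(m); x0,y0,x1,y1=[int(a*.64) for a in box]; k[y0:y1,x0:x1]=1
    return m*k
def rep(n,m,z):
    v,u=np.nonzero(m); c=plane(s,u.mean(),v.mean(),z)
    pts=np.array([plane(s,a,b,z)[:2] for a,b in zip(u,v)]); w,V=np.linalg.eigh(np.cov(pts.T))
    print(n,len(u),c,"long axis deg",np.degrees(np.arctan2(V[1,1],V[0,1])),"std",np.sqrt(w),"depth pts",np.median(P[v,u],0)); return c
y=rep("yellow",mask((22,120,80),(35,255,255),(240,300,370,380)),.008)
rep("peg",mask((5,120,80),(20,255,255),(300,260,325,296)),.10)
m=mask((105,120,50),(125,255,255),(405,320,455,370)); c=rep("clip",m,.07)
v,u=np.nonzero(m); Q=P[v,u]; 
H=Q[Q[:,2]>.06]; L=Q[Q[:,2]<.03]; print("hi",len(H),H.mean(0),"z max",Q[:,2].max()); 
w,V=np.linalg.eigh(np.cov(H[:,:2].T)); print("hi axis",np.degrees(np.arctan2(V[1,1],V[0,1])),np.sqrt(w))
rep("cup",mask((95,60,20),(125,255,255),(385,230,430,275)),.049)
for n,p,z in(("disc",(264,355),.012),("tumbler top",(546,282),.11),("strip end",(349,340),.008)): print(n,plane(s,p[0]*.64,p[1]*.64,z),P[int(p[1]*.64),int(p[0]*.64)])
b=s["color"][190:240,262:290]; cv2.imwrite("pics/clip.png",cv2.resize(s["color"][150:240,150:300],None,fx=5,fy=5,interpolation=cv2.INTER_NEAREST)[...,::-1])
E
python3 m.py
```

```text
yellow 117 [ 5.49706625e-01 -4.96426072e-04  8.00000000e-03] long axis deg 87.33592280247018 std [0.00310778 0.03844916] depth pts [ 0.54941989 -0.00160198  0.00796501]
peg 29 [ 0.64776339 -0.01820806  0.1       ] long axis deg 174.09367425894038 std [0.00283051 0.01484411] depth pts [ 0.65226999 -0.0179828   0.09746523]
clip 157 [ 0.46275209 -0.21911216  0.07      ] long axis deg 158.55057094064549 std [0.00959797 0.02276052] depth pts [ 0.47847342 -0.22390952  0.05029655]
hi 55 [ 0.47637674 -0.22471697  0.07071369] z max 0.08058803905811818
hi axis 156.9041980263915 [0.0087617  0.02044317]
cup 204 [ 0.69073632 -0.23891674  0.049     ] long axis deg 179.4449941380682 std [0.01345339 0.0195376 ] depth pts [ 0.70763406 -0.24301791  0.03006678]
disc [0.54808172 0.11057654 0.012     ] [0.53804737 0.11107826 0.0358574 ]
tumbler top [ 0.51532706 -0.48001051  0.11      ] [ 0.54483887 -0.5026656   0.05465587]
strip end [ 0.53856791 -0.06838184  0.008     ] [ 0.5419914  -0.06782041  0.00591561]
```

View pics/clip.png

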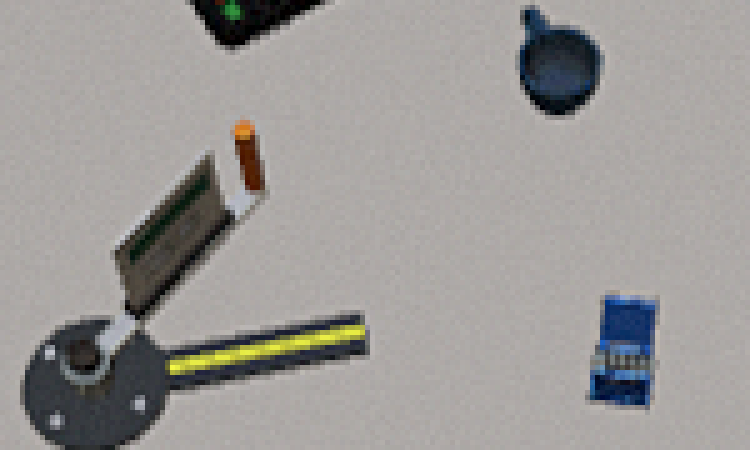

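The crop shows the disc centred at about (95,386), the peg top at (243,130), the card in front of it, and the clip with its pivot running left-right at (625,360). I'll move over the work for a closer wrist view.

Request:
move_arm(
  rows=[
    [0.024,-0.021,0,0,0.088],
    [0.024,-0.021,0,0,0.088],
    [0.024,-0.021,0,0,0.088],
    [0.024,-0.021,0,0,0.088],
    [0.024,-0.021,0,0,0.088],
    [0.024,-0.021,0,0,0.088],
    [0.024,-0.021,0,0,0.088],
    [0.024,-0.021,0,0,0.088],
    [0.024,-0.021,0,0,0.088],
    [0.024,-0.021,0,0,0.088],
  ],
)

```text
clock: 0.93
tool_pos: [0.3984, -0.2655, 0.4046]
eef_rot: [0.974, 0.226, -0.0, -0.0]
contact_force: [1.2, 0.5, 0.0]
opening: 0.996
finger_force: 0.0
```

Request:
move_arm(
  rows=[
    [0.024,-0.021,0,0,0.088],
    [0.024,-0.021,0,0,0.088],
    [0.024,-0.021,0,0,0.088],
    [0.024,-0.021,0,0,0.088],
    [0,0,0,-0.12,0.088],
    [0,0,0,-0.12,0.088],
    [0,0,0,-0.12,0.088],
    [0,0,0,-0.12,0.088],
    [0,0,0,-0.12,0.088],
    [0,0,0,-0.12,0.088],
  ],
)

```text
clock: 1.77
tool_pos: [0.4473, -0.1493, 0.4045]
eef_rot: [0.83, 0.557, -0.0, -0.0]
contact_force: [-0.5, 0.7, 0.6]
opening: 0.998
finger_force: 0.0
```

```bash
python3 - <<'E'
from h import *
st(); s=snapshot("wrist"); print(s["eye"]); np.save("w1.npy",s,allow_pickle=True); save(s,"w1")
s=snapshot("top"); np.save("top2.npy",s,allow_pickle=True)
E
```

```text
1.7667 [ 0.4473 -0.1493  0.4045] [[0.379, 0.925, -0.001], [0.925, -0.379, -0.0], [-0.0, -0.001, -1.0]] [-0.46  0.72  0.6 ] 0.9976469715469926 0.0 [ 0.47  0.51 -0.37  2.01  0.29  0.68 -0.48]
[ 0.47383708 -0.08537809  0.38387824]
```

View pics/w1.png

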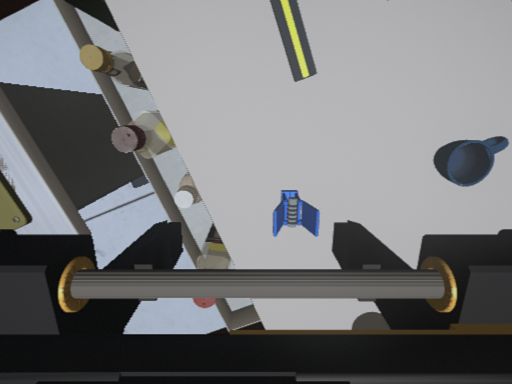

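The wrist view shows the clip at (296,213) with its handles left and right and its barrel running up the image, the strip end at (303,75) and the cup at (470,162).

```bash
python3 - <<'E'
from h import *
s=np.load("w1.npy",allow_pickle=True).item(); P=cloud(s)
hsv=cv2.cvtColor(s["color"],cv2.COLOR_RGB2HSV)
m=cv2.inRange(hsv,(22,120,80),(35,255,255)); m[90:]=0; m[:,:250]=0; m[:,340:]=0
v,u=np.nonzero(m); q=np.array([plane(s,a,b,.008)[:2] for a,b in zip(u,v)])
vx,vy,x0,y0=cv2.fitLine(q.astype(np.float32),cv2.DIST_L2,0,.01,.01).ravel(); print("strip dir",np.degrees(np.arctan2(vy,vx)),q.mean(0),q[q[:,1].argmin()])
m=cv2.inRange(hsv,(105,120,40),(125,255,255)); m[:180]=0;m[245:]=0;m[:,:265]=0;m[:,330:]=0
v,u=np.nonzero(m); Q=P[v,u]; H=Q[Q[:,2]>.066]; print(len(H),H.mean(0),Q[:,2].max())
(c,sz,a)=cv2.minAreaRect((H[:,:2]*1000).astype(np.float32)); print("hi rect",c,sz,a)
g=(Q[:,2]>.066); 
lm=u<296
A=H[(u[g]<296)].mean(0);B=H[(u[g]>=296)].mean(0); print(A,B,(A+B)/2,np.degrees(np.arctan2(*(B-A)[1::-1])))
t=np.load("top.npy",allow_pickle=True).item()
# disc and peg
print("disc",plane(t,150+95/5,150+386/5,.012),"peg",plane(t,150+243/5,150+130/5,.112),"peg2",plane(t,150+257/5,150+190/5,.039))
P=cloud(t); z=P[200:240,150:185]; d=z[(abs(z[...,2]-.012)<.004)]; print("disc depth",len(d),d.min(0),d.max(0))
hs=cv2.cvtColor(t["color"],cv2.COLOR_RGB2HSV)
m=((hs[...,2]<75)).astype(np.uint8)*255; m[:205]=0;m[245:]=0;m[:,:150]=0;m[:,182:]=0
n,l,stt,cc=cv2.connectedComponentsWithStats(m); i=stt[1:,4].argmax()+1; print(stt[i],cc[i])
E
```

```text
strip dir 87.542946 [ 0.5506023  -0.01978792] [ 0.54885132 -0.06790617]
349 [ 0.4719763  -0.22082195  0.0777523 ] 0.383878242075329
hi rect (482.02606201171875, -166.64048767089844) (153.46026611328125, 55.968772888183594) 75.71688079833984
[ 0.44788232 -0.21032609  0.078132  ] [ 0.48971714 -0.22855026  0.07747272] [ 0.46879973 -0.21943817  0.07780236] -23.538999847168014
disc [0.54804866 0.11045071 0.012     ] peg [ 0.65238967 -0.01951349  0.112     ] peg2 [ 0.64915802 -0.02015319  0.039     ]
disc depth 395 [0.50711705 0.06078204 0.00800373] [0.60952295 0.15737326 0.01585243]
[155 214  27  27 483] [168.26915114 227.57349896]
```

Request:
move_arm(
  rows=[
    [0.0218,0.0157,0,0,0.07],
    [0.0218,0.0157,0,0,0.07],
    [0.0218,0.0157,0,0,0.07],
    [0.0218,0.0157,0,0,0.07],
    [0.0218,0.0157,0,0,0.07],
    [0.0218,0.0157,0,0,0.07],
    [0.0218,0.0157,0,0,0.07],
    [0.0218,0.0157,0,0,0.07],
    [0.0218,0.0157,0,0,0.07],
  ],
)

```text
clock: 2.62
tool_pos: [0.6542, -0.0217, 0.4044]
eef_rot: [0.833, 0.553, -0.0, -0.0]
contact_force: [0.3, -0.7, -0.3]
opening: 0.794
finger_force: 0.0
```

Request:
move_arm(
  rows=[
    [0,0,0.01,-0.1134,0.07],
    [0,0,0.01,-0.1134,0.07],
    [0,0,0.01,-0.1134,0.07],
    [0,0,0.01,-0.1134,0.07],
    [0,0,0.01,-0.1134,0.07],
    [0,0,0.01,-0.1134,0.07],
    [0,0,0.01,-0.1134,0.07],
    [0,0,0.01,-0.1134,0.07],
    [0,0,0.01,-0.1134,0.07],
    [0,0,0,0,0.07],
  ],
)

```text
clock: 3.45
tool_pos: [0.6524, -0.0231, 0.3121]
eef_rot: [0.455, 0.89, -0.001, -0.002]
contact_force: [-0.2, -0.6, -0.8]
opening: 0.794
finger_force: 0.0
```

```bash
python3 - <<'E'
from h import *
st(); s=snapshot("wrist"); np.save("w2.npy",s,allow_pickle=True); save(s,"w2")
hsv=cv2.cvtColor(s["color"],cv2.COLOR_RGB2HSV); P=cloud(s)
m=cv2.inRange(hsv,(5,150,80),(16,255,255)); n,l,stt,cc=cv2.connectedComponentsWithStats(m)
for i in range(1,n):
    if stt[i,4]>40:
        q=P[l==i]; q=q[(q[:,2]>.10)&(q[:,2]<.13)]; print(stt[i],cc[i],len(q),q.mean(0) if len(q) else 0, plane(s,*cc[i],.112))
E
```

```text
3.45 [ 0.6524 -0.0231  0.3121] [[-0.585, 0.811, -0.005], [0.811, 0.585, -0.0], [0.003, -0.004, -1.0]] [-0.15 -0.57 -0.81] 0.7942908489967395 0.0 [ 0.26  0.89 -0.57  1.54  0.57  0.89  0.11]
[259 206  18  17 147] [266.80272109 215.9047619 ] 145 [ 0.65746584 -0.02032467  0.1112988 ] [ 0.65728563 -0.02015784  0.112     ]
```

View pics/w2.png

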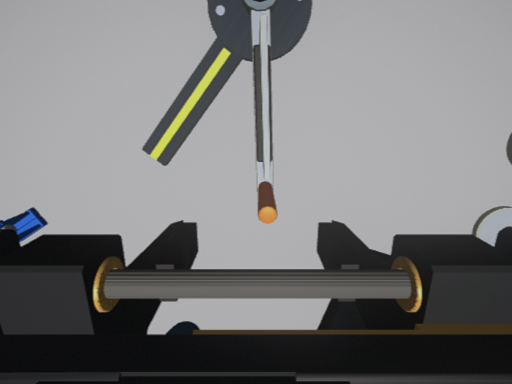

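The peg top is at (267,216), between the fingers, with the arm running up the image and the strip to its left. I'll shift 6 mm, go down and grip the peg lightly.

Request:
move_arm(
  rows=[
    [0,0.006,0,0,0.07],
    [0,0,0.014,0,0.07],
    [0,0,0.014,0,0.07],
    [0,0,0.014,0,0.07],
    [0,0,0.014,0,0.07],
    [0,0,0.014,0,0.07],
    [0,0,0,0,0.03],
    [0,0,0,0,0.008],
    [0,0,0,0,0.008],
    [0,0,0,0,0.008],
  ],
  newtons=8,
)

```text
clock: 4.33
tool_pos: [0.6586, -0.0189, 0.2455]
eef_rot: [0.455, 0.89, 0.001, 0.001]
contact_force: [0.7, 0.1, 0.3]
opening: 0.516
finger_force: 0.0
```

Request:
move_arm(
  rows=[
    [0,0,0,0,0.008],
    [0,0,0,0,0.008],
    [0,0,0,0,0.008],
  ],
)

```text
clock: 4.58
tool_pos: [0.6583, -0.0191, 0.2453]
eef_rot: [0.455, 0.89, 0.0, 0.0]
contact_force: [1.0, 0.4, -0.9]
opening: 0.291
finger_force: 0.0
```

Request:
move_arm(
  rows=[
    [0,0,0,0,0.008],
    [0,0,0,0,0.008],
    [0,0,0,0,0.008],
    [0,0,0,0,0.008],
  ],
)

```text
clock: 4.92
tool_pos: [0.6581, -0.0192, 0.2449]
eef_rot: [0.455, 0.89, -0.0, 0.0]
contact_force: [-1.3, -0.5, 1.8]
opening: 0.154
finger_force: 8.0
```

Request:
move_arm(
  rows=[
    [0.0002,-0.0073,0,0.044,0.008],
    [0.0002,-0.0073,0,0.044,0.008],
    [0.0002,-0.0073,0,0.044,0.008],
    [0.0002,-0.0073,0,0.044,0.008],
    [0.0002,-0.0073,0,0.044,0.008],
    [0.0002,-0.0073,0,0.044,0.008],
    [0.0002,-0.0073,0,0.044,0.008],
    [0.0002,-0.0073,0,0.044,0.008],
  ],
)

```text
clock: 5.58
tool_pos: [0.6072, -0.0456, 0.245]
eef_rot: [0.605, 0.796, 0.001, 0.003]
contact_force: [5.2, -2.9, -3.4]
opening: 0.152
finger_force: 8.0
```

Request:
move_arm(
  rows=[
    [0.0002,-0.0073,0,0.044,0.008],
    [0.0002,-0.0073,0,0.044,0.008],
    [0.0002,-0.0073,0,0.044,0.008],
    [0.0002,-0.0073,0,0.044,0.008],
    [0.0002,-0.0073,0,0.044,0.008],
    [0.0002,-0.0073,0,0.044,0.008],
    [0.0002,-0.0073,0,0.044,0.008],
    [0.0002,-0.0073,0,0.044,0.008],
    [0,0,0,0,0.008],
    [0,0,0,0,0.008],
  ],
)

```text
clock: 6.42
tool_pos: [0.5476, -0.0529, 0.2449]
eef_rot: [0.735, 0.678, -0.002, 0.002]
contact_force: [-0.5, -7.5, 2.2]
opening: 0.151
finger_force: 8.0
```

Request:
move_arm(
  rows=[
    [0,0,0,0,0.008],
    [0,0,0,0,0.008],
    [0,0,0,0,0.008],
  ],
)

```text
clock: 6.67
tool_pos: [0.5476, -0.0529, 0.2449]
eef_rot: [0.735, 0.678, -0.002, 0.002]
contact_force: [-0.4, -6.7, 1.9]
opening: 0.155
finger_force: 8.0
```

```bash
python3 - <<'E'
from h import *
st(); s=snapshot("wrist"); np.save("w3.npy",s,allow_pickle=True); save(s,"w3")
E
```

```text
6.6667 [ 0.5476 -0.0529  0.2449] [[0.082, 0.997, -0.001], [0.997, -0.082, -0.006], [-0.006, -0.001, -1.0]] [-0.44 -6.68  1.86] 0.15473305339287838 7.999562630429864 [ 0.17  0.85 -0.27  1.91  0.49  0.45 -0.54]
```

View pics/w3.png

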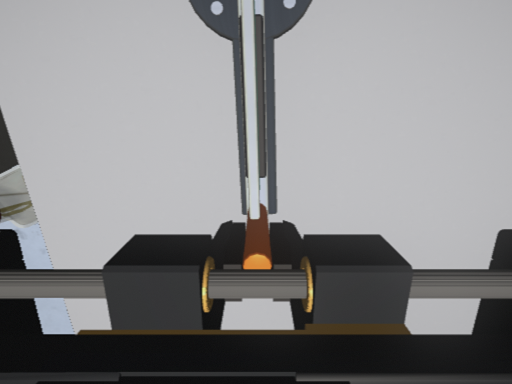

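The bar lies centred over the tongue: tongue sides at x 240 and 277, bar at 258. I'll release, rise and go to the clip.

Request:
move_arm(
  rows=[
    [0,0,0,0,0.05],
    [0,0,0,0,0.05],
    [0,0,0,0,0.05],
    [0,0,0,0,0.06],
    [0,0,0,0,0.07],
    [0,0,-0.01,0,0.088],
    [0,0,-0.02,0,0.088],
    [0,0,-0.03,0,0.088],
    [0,0,-0.03,0,0.088],
    [0,0,-0.03,0,0.088],
  ],
)

```text
clock: 7.55
tool_pos: [0.5475, -0.0492, 0.3666]
eef_rot: [0.734, 0.679, -0.0, -0.0]
contact_force: [0.6, -0.0, -0.6]
opening: 0.886
finger_force: 0.0
```

Request:
move_arm(
  rows=[
    [-0.0247,-0.0091,0,0,0.088],
    [-0.0247,-0.0091,0,0,0.088],
    [-0.0247,-0.0091,0,0,0.088],
    [-0.0247,-0.0091,0,0,0.088],
    [-0.0247,-0.0091,0,0,0.088],
    [-0.0247,-0.0091,0,0,0.088],
    [-0.0247,-0.0091,0,0,0.088],
    [0,0,0.02,0.11,0.088],
    [0,0,0.02,0.11,0.088],
    [0,0,0.01,0.11,0.088],
  ],
)

```text
clock: 8.38
tool_pos: [0.4699, -0.2175, 0.3139]
eef_rot: [0.838, 0.546, -0.0, -0.0]
contact_force: [0.0, 0.2, -0.2]
opening: 0.999
finger_force: 0.0
```

```bash
cat > clip.py <<'E'
from h import *
import sys
t=st(); s=snapshot("wrist"); save(s,sys.argv[1]); np.save(sys.argv[1]+".npy",s,allow_pickle=True); P=cloud(s)
hsv=cv2.cvtColor(s["color"],cv2.COLOR_RGB2HSV); m=cv2.inRange(hsv,(108,150,40),(125,255,255))
n,l,stt,cc=cv2.connectedComponentsWithStats(m)
for i in range(1,n):
    if stt[i,4]>200: print(stt[i],cc[i])
q=P[(m>0)&(P[...,2]>.06)&(P[...,2]<.088)&(np.hypot(P[...,0]-.47,P[...,1]+.22)<.06)]
c,sz,a=cv2.minAreaRect((q[:,:2]*1000).astype(np.float32)); print(len(q),q[:,2].max(),c,sz,a)
M=R.from_quat(t["eef_rot"]).as_matrix()
print("to go in tool axes",M.T@(np.array([c[0]/1000,c[1]/1000,0])-np.array(t["tool_pos"])), "yaw",np.degrees(np.arctan2(M[1,0],M[0,0])))
E
python3 clip.py w4
```

```text
8.3833 [ 0.4699 -0.2175  0.3139] [[0.404, 0.915, -0.001], [0.915, -0.404, 0.0], [-0.0, -0.001, -1.0]] [ 0.03  0.19 -0.25] 0.9985614611793099 0.0 [ 0.52  0.7  -0.29  1.97  0.37  0.52 -0.44]
[224 187  27  37 223] [231.65470852 206.13452915]
325 0.08121756982053355 (468.30419921875, -221.6904296875) (32.22905349731445, 53.40956497192383) 67.97833251953125
to go in tool axes [-0.00447083  0.00060376  0.31392802] yaw 66.19679919248019
```

View pics/w4.png

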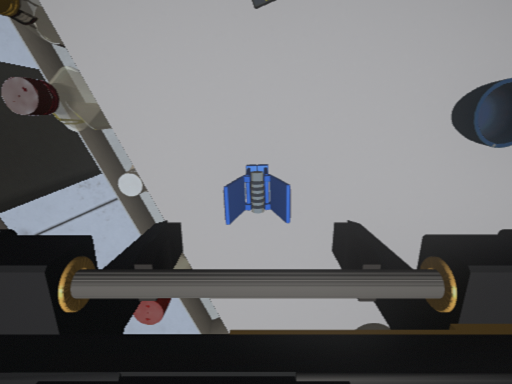

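The clip stands centred between the fingers at about (257,195). A 5 mm back-shift, then down and squeeze.

Request:
move_arm(
  rows=[
    [-0.0045,0.0006,0,0,0.088],
    [0,0,0.019,-0.03,0.088],
    [0,0,0.019,0,0.088],
    [0,0,0.019,0,0.088],
    [0,0,0.019,0,0.088],
    [0,0,0.019,0,0.088],
    [0,0,0,0,0.06],
    [0,0,0,0,0.04],
    [0,0,0,0,0.02],
    [0,0,0,0,0.02],
  ],
  newtons=16,
)

```text
clock: 9.27
tool_pos: [0.4701, -0.2215, 0.2212]
eef_rot: [0.827, 0.562, 0.001, 0.001]
contact_force: [-0.3, -0.1, 0.1]
opening: 0.721
finger_force: 0.0
```

Request:
move_arm(
  rows=[
    [0,0,0,0,0.02],
    [0,0,0,0,0.02],
    [0,0,0,0,0.02],
    [0,0,0,0,0.02],
    [0,0,0,0,0.02],
    [0,0,0,0,0.02],
    [0,0,0,0,0.02],
    [0,0,0,0,0.02],
  ],
)

```text
clock: 9.93
tool_pos: [0.468, -0.2206, 0.2209]
eef_rot: [0.827, 0.562, -0.002, -0.001]
contact_force: [-4.7, 2.4, 13.9]
opening: 0.392
finger_force: 15.5
```

Request:
move_arm(
  rows=[
    [0,0,-0.002,0,0.02],
    [0,0,-0.003,0,0.02],
    [0,0,-0.005,0,0.02],
    [0,0,-0.01,0,0.02],
    [0,0,-0.02,0,0.02],
    [0,0,-0.02,0,0.02],
  ],
)

```text
clock: 10.43
tool_pos: [0.4695, -0.2211, 0.2806]
eef_rot: [0.827, 0.562, -0.0, -0.0]
contact_force: [0.8, -0.9, -1.0]
opening: 0.322
finger_force: 15.5
```

```bash
python3 - <<'E'
from h import *
st(); s=snapshot("wrist"); t=snapshot("scene")
c=cv2.resize(t["color"][150:270,180:340],(512,384),interpolation=cv2.INTER_CUBIC)
cv2.imwrite("pics/g.png",cv2.resize(np.hstack([s["color"],c]),(800,300))[...,::-1])
E
```

```text
10.4333 [ 0.4695 -0.2211  0.2806] [[0.369, 0.929, -0.001], [0.929, -0.369, 0.0], [-0.0, -0.001, -1.0]] [ 0.85 -0.9  -1.01] 0.3218074354415748 15.478562862576801 [ 0.51  0.76 -0.26  1.99  0.42  0.45 -0.44]
```

View pics/g.png

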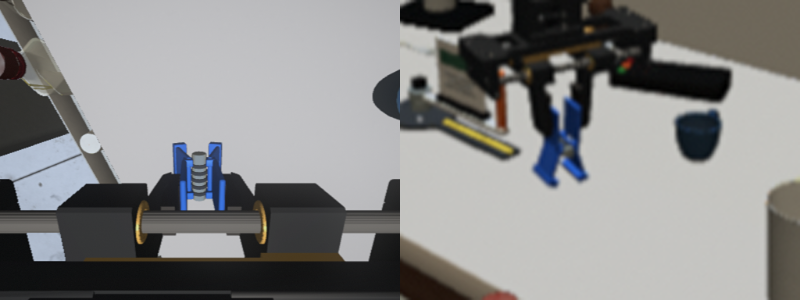

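The clip is held and fully open (28 mm over the handles). The wrist half shows the barrel at (200,175). In the scene half it may lean about the finger axis, so I'll measure the lean from depth.

```bash
cat > tilt.py <<'E'
from h import *
t=r.get_state(); M=R.from_quat(t["eef_rot"]).as_matrix(); g=np.array(t["tool_pos"])
for n in("scene","wrist","top"):
    s=snapshot(n); hsv=cv2.cvtColor(s["color"],cv2.COLOR_RGB2HSV); m=cv2.inRange(hsv,(105,120,40),(125,255,255))
    P=(cloud(s)-g)@M-[0,0,.147]   # tool frame about grasp point
    k=(m>0)&(np.abs(P)<.1).all(-1); q=P[k]; q=q[(abs(q[:,1])<.045)&(abs(q[:,0])<.05)]
    print(n,len(q))
    for a in np.arange(-.03,.09,.01):
        b=q[(q[:,2]>=a)&(q[:,2]<a+.01)]
        if len(b)>4: print("  z %.3f n %d x %s y %s"%(a,len(b),np.round(np.percentile(b[:,0],[3,97]),3),np.round(np.percentile(b[:,1],[3,97]),3)))
E
python3 tilt.py
```

```text
scene 299
  z -0.010 n 38 x [-0.019  0.006] y [-0.012  0.017]
  z 0.000 n 24 x [-0.02   0.004] y [-0.014  0.015]
  z 0.010 n 30 x [-0.019  0.009] y [-0.013  0.018]
  z 0.020 n 37 x [-0.019  0.01 ] y [-0.014  0.012]
  z 0.030 n 38 x [-0.019  0.011] y [-0.014  0.009]
  z 0.040 n 31 x [-0.017  0.011] y [-0.018  0.009]
  z 0.050 n 35 x [-0.018  0.01 ] y [-0.022  0.013]
  z 0.060 n 61 x [-0.022  0.012] y [-0.025  0.015]
wrist 2941
  z -0.010 n 783 x [-0.004  0.016] y [-0.013  0.014]
  z 0.000 n 230 x [-0.01   0.016] y [-0.013  0.012]
  z 0.010 n 204 x [-0.013  0.016] y [-0.014  0.012]
  z 0.020 n 205 x [-0.015  0.016] y [-0.015  0.012]
  z 0.030 n 747 x [-0.017  0.016] y [-0.011  0.009]
  z 0.040 n 92 x [0.007 0.017] y [-0.018  0.012]
  z 0.050 n 190 x [-0.004  0.017] y [-0.022  0.015]
  z 0.060 n 458 x [-0.007  0.019] y [-0.026  0.018]
  z 0.070 n 17 x [0.01  0.019] y [0.007 0.013]
top 0
```

```bash
python3 - <<'E'
from h import *
for n in("top","scene"):
    s=snapshot(n); P=cloud(s); k=(P[...,2]>.117)&(P[...,2]<.135)&(abs(P[...,0]-.552)<.04)&(abs(P[...,1]-.02)<.058)
    q=P[k]; print(n,len(q),np.round(np.percentile(q,[2,50,98],axis=0),4).tolist() if len(q) else "")
    if len(q)>8:
        vx,vy,x,y=cv2.fitLine(q[:,:2].astype(np.float32),cv2.DIST_HUBER,0,.01,.01).ravel(); print(np.degrees(np.arctan2(vy,vx)),x,y)
s=snapshot("top"); hsv=cv2.cvtColor(s["color"],cv2.COLOR_RGB2HSV); m=cv2.inRange(hsv,(5,120,80),(20,255,255)); P=cloud(s); k=(m>0)&(np.hypot(P[...,0]-.548,P[...,1]+.052)<.04); v,u=np.nonzero(k); print(len(u),P[k][:,:].mean(0) if len(u) else 0)
E
```

```text
top 76 [[0.547, -0.0214, 0.1174], [0.5502, 0.0234, 0.1249], [0.5543, 0.0642, 0.1311]]
87.26629 0.5501954 0.026699007
scene 34 [[0.549, 0.0211, 0.1175], [0.5516, 0.0433, 0.1231], [0.5548, 0.0636, 0.1298]]
85.53745 0.55217886 0.0475563
42 [ 0.54310443 -0.05252748  0.0857329 ]
```

Request:
move_arm(
  rows=[
    [0,0,-0.022,0,0.02],
    [0,0,-0.022,0,0.02],
    [0,0,-0.022,0,0.02],
    [0,0,-0.022,0,0.02],
    [0,0,-0.022,0,0.02],
    [0.0235,-0.001,0,0,0.02],
    [0.0235,-0.001,0,0,0.02],
    [0.0235,-0.001,0,0,0.02],
    [0.0235,-0.001,0,0,0.02],
    [0.0235,-0.001,0,0,0.02],
  ],
)

```text
clock: 11.67
tool_pos: [0.5083, -0.1091, 0.389]
eef_rot: [0.827, 0.561, -0.001, -0.0]
contact_force: [0.1, -0.1, -0.5]
opening: 0.321
finger_force: 15.5
```

Request:
move_arm(
  rows=[
    [0.0235,-0.001,0,0,0.02],
    [0.0235,-0.001,0,0,0.02],
    [0.0235,-0.001,0,0,0.02],
    [0.0235,-0.001,0,0,0.02],
    [0.0235,-0.001,0,0,0.02],
    [0.0235,-0.001,0,0,0.02],
    [0,0,0,-0.082,0.02],
    [0,0,0,-0.082,0.02],
    [0,0,0,-0.082,0.02],
    [0,0,0,-0.082,0.02],
  ],
)

```text
clock: 12.5
tool_pos: [0.5546, 0.0234, 0.3887]
eef_rot: [0.723, 0.691, -0.001, -0.0]
contact_force: [0.1, -0.7, -1.3]
opening: 0.316
finger_force: 15.5
```

Request:
move_arm(
  rows=[
    [0,0,0,0,0.02],
    [0,0,0,0,0.02],
  ],
)

```text
clock: 12.67
tool_pos: [0.5547, 0.023, 0.389]
eef_rot: [0.725, 0.688, -0.001, -0.001]
contact_force: [-0.1, 0.1, -1.0]
opening: 0.321
finger_force: 15.5
```

```bash
python3 tilt.py; python3 - <<'E'
from h import *
st(); s=snapshot("wrist"); t=snapshot("scene"); P=cloud(s); k=(P[...,2]>.12)&(P[...,2]<.134)&(abs(P[...,0]-.552)<.02)&(abs(P[...,1]-.02)<.058)
q=P[k]; print(len(q),np.round(np.percentile(q,[2,50,98],axis=0),4).tolist()); vx,vy,x,y=cv2.fitLine(q[:,:2].astype(np.float32),cv2.DIST_HUBER,0,.01,.01).ravel(); print(np.degrees(np.arctan2(vy,vx)),x,y)
c=cv2.resize(t["color"][110:230,140:300],(512,384),interpolation=cv2.INTER_CUBIC)
cv2.imwrite("pics/k.png",cv2.resize(np.hstack([s["color"],c]),(800,300))[...,::-1])
E
```

```text
scene 311
  z -0.010 n 30 x [-0.018  0.002] y [-0.013  0.019]
  z 0.000 n 28 x [-0.018  0.006] y [-0.012  0.015]
  z 0.010 n 29 x [-0.018  0.007] y [-0.014  0.013]
  z 0.020 n 36 x [-0.019  0.008] y [-0.016  0.012]
  z 0.030 n 33 x [-0.021  0.011] y [-0.015  0.01 ]
  z 0.040 n 34 x [-0.019  0.012] y [-0.018  0.009]
  z 0.050 n 46 x [-0.019  0.012] y [-0.022  0.014]
  z 0.060 n 63 x [-0.021  0.014] y [-0.026  0.016]
  z 0.070 n 11 x [-0.02  0.01] y [-0.008  0.015]
wrist 3005
  z -0.020 n 19 x [-0.002  0.014] y [-0.012 -0.009]
  z -0.010 n 802 x [-0.004  0.016] y [-0.013  0.015]
  z 0.000 n 230 x [-0.011  0.016] y [-0.013  0.013]
  z 0.010 n 206 x [-0.013  0.016] y [-0.014  0.013]
  z 0.020 n 405 x [-0.017  0.016] y [-0.013  0.012]
  z 0.030 n 555 x [-0.013  0.017] y [-0.012  0.01 ]
  z 0.040 n 123 x [0.001 0.017] y [-0.017  0.014]
  z 0.050 n 192 x [-0.005  0.017] y [-0.022  0.016]
  z 0.060 n 458 x [-0.007  0.019] y [-0.025  0.019]
top 12
  z 0.060 n 8 x [-0.012  0.016] y [-0.027 -0.024]
12.8167 [0.5548 0.0231 0.3895] [[0.052, 0.999, -0.0], [0.999, -0.052, -0.0], [-0.0, -0.0, -1.0]] [-0.13  0.56 -0.12] 0.3162914646590801 15.487778037786484 [ 0.14  0.64 -0.43  1.79  0.36  0.79 -0.53]
252 [[0.5505, 0.021, 0.1252], [0.5533, 0.0439, 0.127], [0.556, 0.0652, 0.1284]]
86.90856 0.5533116 0.043588534
```

View pics/k.png

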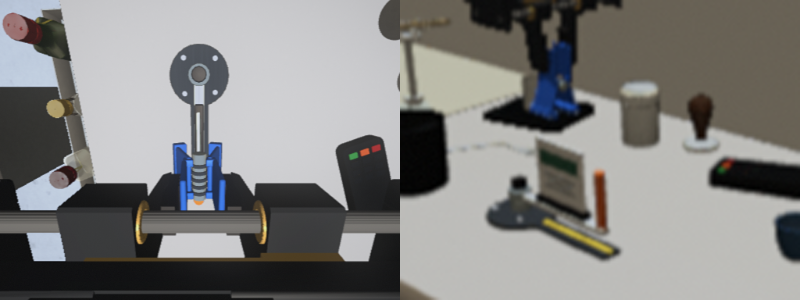

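The wrist half shows the open clip centred over the card at (198,175), with the foot disc and card in line. I'll lower it astride.

Request:
move_arm(
  rows=[
    [0,0.0008,0.009,0,0.02],
    [0,0,0.009,0,0.02],
    [0,0,0.009,0,0.02],
    [0,0,0.009,0,0.02],
    [0,0,0.008,0,0.02],
    [0,0,0.008,0,0.02],
    [0,0,0.007,0,0.02],
    [0,0,0.0045,0,0.02],
    [0,0,0,0,0.02],
    [0,0,0,0,0.02],
  ],
)

```text
clock: 13.75
tool_pos: [0.5557, 0.0231, 0.3261]
eef_rot: [0.725, 0.689, -0.0, -0.0]
contact_force: [-0.2, -0.3, -0.4]
opening: 0.319
finger_force: 15.5
```

Request:
move_arm(
  rows=[
    [0,0,0,0,0.02],
    [0,0,0,0,0.02],
    [0,0,0,0,0.02],
    [0,0,0,0,0.02],
  ],
)

```text
clock: 14.08
tool_pos: [0.5557, 0.0231, 0.3266]
eef_rot: [0.725, 0.689, 0.0, 0.0]
contact_force: [-0.9, -0.1, -0.4]
opening: 0.318
finger_force: 15.5
```

```bash
python3 tilt.py | grep -A20 scene | grep -E "scene|wrist|z 0.0[4-7]"; python3 - <<'E'
from h import *
st(); s=snapshot("wrist"); t=snapshot("scene")
P=cloud(t); k=(P[...,2]>.05)&(P[...,2]<.13)&(abs(P[...,0]-.552)<.02)&(abs(P[...,1]-.02)<.05)
hsv=cv2.cvtColor(t["color"],cv2.COLOR_RGB2HSV); b=(cv2.inRange(hsv,(105,120,40),(125,255,255))>0)&(np.hypot(P[...,0]-.552,P[...,1]-.02)<.05)&(P[...,2]>.05); print("lowest blue",np.percentile(P[b][:,2],[1,3]))
c=cv2.resize(t["color"][110:230,140:300],(512,384),interpolation=cv2.INTER_CUBIC)
cv2.imwrite("pics/f.png",cv2.resize(np.hstack([s["color"],c]),(800,300))[...,::-1])
E
```

```text
scene 257
  z 0.040 n 29 x [-0.02   0.014] y [-0.018 -0.006]
  z 0.050 n 34 x [-0.02   0.012] y [-0.023  0.012]
  z 0.060 n 30 x [-0.023  0.013] y [-0.027 -0.015]
wrist 3023
  z 0.040 n 123 x [0.    0.017] y [-0.018  0.014]
  z 0.050 n 191 x [-0.005  0.017] y [-0.022  0.016]
  z 0.060 n 468 x [-0.007  0.019] y [-0.026  0.019]
14.2333 [0.5556 0.0231 0.3264] [[0.05, 0.999, 0.0], [0.999, -0.05, -0.0], [-0.0, 0.0, -1.0]] [ 0.45  1.05 -0.61] 0.3166389537192605 15.487902089953423 [ 0.1   0.73 -0.38  1.84  0.42  0.65 -0.58]
lowest blue [0.09657529 0.11028008]
```

View pics/f.png

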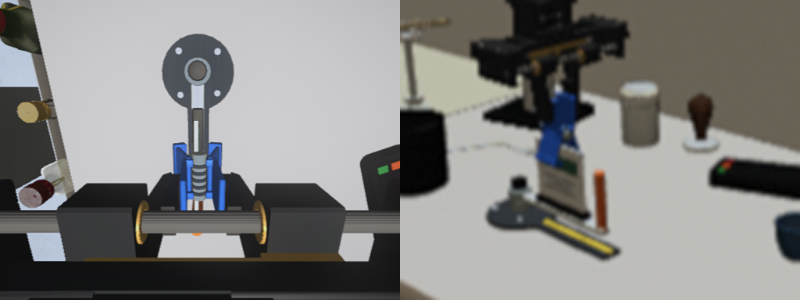

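The clip gapes astride the middle of the card's top edge (scene half at (562,140)), centred in the wrist half, with no contact force. I'm handing in.

```bash
python3 -c "
from plant import r
print(r.finish_job())"
```

```text
the job is handed in; nothing more can be done
None
```

I handed the job in at 14.2 s on the robot's clock: the swing arm lies over the yellow strip and the clip is held fully open astride the middle of the card, about 20 mm down, with no measurable contact; the tumbler and cup were never approached closely, but no verdict was returned.

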